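Fetch the bench scraper from behind the jars

ROBOT

A 7-joint arm with a two-finger parallel gripper is mounted at the origin on a cart in front of the work surface, level with it; the furniture and walls round the work are solid. World frame = base frame: x ahead of the robot, y to its left, z up, the work surface at z = 0. Lengths are in m, angles in rad, forces in N, time in s.
With the tool pointing down it reaches from about 0.425 to 0.875 m from the base axis. Payload 8.4 kg.
Tool frame: the origin (TCP) lies at the very end of the fingers, on their centre line; the grasp point (between the pads) lies 19 mm behind it; z points along the fingers, y is the line along which they close (so a half turn about z gives the same grasp; the last joint's range is limited). The gripper opens to 87 mm and grips with 3 to 60 N. Pads are 19 mm wide; open, the fingers measure 117 mm over their backs; the gripper's body (75 mm by 190 mm) begins 51 mm behind the grasp point.
Start: joints at [1.097, 0.333, 0.04, 1.465, -0.013, 1.343, -0.059], TCP at [0.238, -0.605, 0.223] pointing down, gripper open.
Joint ranges: [-2.58, 2.58], [-0.38, 2.09], [-1.3, 1.39], [0.25, 2.4], [-1.5, 4.64], [0.08, 2.09], [-2.65, 2.65]. Speed limits (rad/s): [2.22, 2.22, 2.79, 2.79, 3.14, 3.14, 3.14].

INTERFACE

Orientations are given as a unit quaternion [w, x, y, z].
In Python, from plant import env, eyes gives the robot as it stands.
- The arm moves only by the shell command python3 -m pendant 'ROWS' [FORCE]. ROWS is a JSON object of lists of equal length, an entry for each row: "gripper": the opening, from 0 (shut) to 1 (fully open); "delta_pos": the shift along the world's x, y, z in mm, a list of three; "turn": the turn, a rotation vector about the world's x, y, z in rad, a list of three. In form: {"gripper": [gripper, ...], "delta_pos": [[tx, ty, tz], ...], "turn": [[wx, wy, wz], ...]}. A call has 1 to 12 rows; each row shifts and turns the commanded pose from where the row before left it; what a row does not reach is not made up. A row lasts 1/8 s, in which the tool goes at most 62.5 mm and 10.7 degrees, less where a joint would pass 70% of its speed; a pose out of reach is approached as far as the arm can. A call with a gripper value outside its range is refused whole. The fingers move at their own pace and stop on an object; FORCE is the grip in N (left out, the last holds). Time passes only in rows, so rows that do not move let the fingers close. It gives the time, the measured TCP pose, the force, the opening and the grip force at its end, in the units of the state.
- env.read_state(): the state, without advancing time (a new reading comes with each control period).
- eyes.camera(name): name is "scene" or "top" or "wrist"; returns the picture (384x512x3 uint8, red, green, blue); there is no depth.
- eyes.camera_params(name): a dict with "intrinsics" (3x3 intrinsics, pixels), "rvec" (rotation vector, rad) and "tvec" (3), from world to camera coordinates, as OpenCV has them; the wrist camera has in their place "mount" (4x4, takes a point from camera to tool coordinates, whose origin is the TCP and whose axes are the flange's). Camera axes: x right, y down, z forward; pixel columns grow to the right and rows downward; lengths in m; the calibration is good to about 2 mm. A picture is of the moment at which its call begins: read the wrist's pose just before it. camera_params takes no time and is no camera call.
- env.job_done(): hands the job in; it is judged then, once.
The state is a dict: "time_s": time; "q": joint angles; "qd": joint speeds; "joint_efforts": joint torques, N m; "position": TCP position; "tcp_rot": TCP orientation; "ft_force": force on the tool from outside, world axes, zero at the start; "moment": the same for the moment, N m; "opening": opening from 0.0 (shut) to 1.0 (fully open); "finger_force": force on a finger pad.
Only numpy, scipy, OpenCV 4.12 (cv2) and the standard library are available. Lean on these libraries where they do the work, as an engineer would, in place of code of your own. Each camera call takes 0.05 s, during which the arm holds its last target. There are 200 camera calls.

TASK

The bench scraper is put away in the low wooden stand with its blade under the roof, behind the three seasoning jars. Stand all three jars upright in the aluminium tray, then draw the scraper out and lay it flat in the middle of the marble slab, with its wooden grip along one of the slab's long sides; then put every jar back upright into the very well it came from.

Things in the scene. Friction and masses are not known exactly. Their poses are not given: they have to be found in the camera images.
- stand: Fixed wooden stand, 200 (x) by 212 (y), 42 mm high; origin centre of underside, x to its closed back, z up. 6 mm base plate; three round wells 58 wide, 4 deep (bottom 2 mm over the table) at x = -62.5, y = -67, 0, 67 mm. Bay behind, open to the front (-x): roof from x = 40 to 100, underside 34, top 42 mm over the table; 12 mm side walls. The scraper lies on the base plate, blade under the roof.
- spice_jar_a: Spice jar with a green cap and pale label, largest diameter 46 mm, 106 mm tall, round, standing upright in one of the stand's three wells at the start (which one varies). Body closed and solid, about 0.1 kg; the cap is a straight cylinder 45 mm in diameter from 85 mm up, good to grip. A little wider than the other spice jar. Origin: centre of its underside; z up.
- spice_jar_b: Spice jar with a very dark cap and green label, largest diameter 44 mm, 105 mm tall, round, standing upright in one of the stand's three wells at the start (which one varies). Body closed and solid, about 0.1 kg; the cap is a straight cylinder 44 mm in diameter from 85 mm up, good to grip. Origin: centre of its underside; z up.
- sugar_shaker: Clear sugar shaker with a grey domed top, largest diameter 44 mm, 90 mm tall, round, standing upright in one of the stand's three wells at the start (which one varies). Body closed and solid, about 0.1 kg; 44 mm wide low down, narrowing to a head about 34 mm in diameter from 66 to 90 mm up. Origin: centre of its underside; z up.
- scraper: Bench scraper lying flat, 102 (x) by 127 mm, 0.14 kg: 2 mm steel blade, wooden grip along one edge. Origin: centre of its outline, underside; x from blade to grip, z up. Grip 24 wide, 18 high, 128 long, centre line at x = 39 mm; blade x = -51 to 34. At the start the grip faces the stand's front (x opposite to the stand's), about 33 mm clear of the roof; only blade lies under it.
- tray: Fixed shallow aluminium tray, open above, 100 mm (x) by 216 mm (y), walls 3 mm thick and 14 mm high, floor 3 mm thick. Origin: centre of its underside; axes along its sides, z up.
- slab: Fixed marble slab, 143 mm (x) by 112 mm (y), 12 mm thick. Origin: centre of its underside; axes along its edges, z up. The scraper belongs with its y (grip) along the slab's x (long side), the grip at either long side; the side away from the tray leaves the gripper more room beside the jars.

How it is judged:
On the way, in this order (a step that is already met when the one before it is completed fails the run):
1. all three jars stand upright in the tray, let go (x of spice_jar_a in the frame of tray between -0.042 and 0.042 m and y of spice_jar_a in the frame of tray between -0.1 and 0.1 m and z of each of spice_jar_a, spice_jar_b, sugar_shaker in the frame of tray below 0.012 m and angle between each of spice_jar_a, spice_jar_b, sugar_shaker's own z axis and vertical below 0.1 rad and linear speed of each of spice_jar_a, spice_jar_b, sugar_shaker below 0.02 m/s and contact force between each of spice_jar_a, spice_jar_b, sugar_shaker and the fingers below 0.1 N and x of spice_jar_b in the frame of tray between -0.042 and 0.042 m and y of spice_jar_b in the frame of tray between -0.1 and 0.1 m and x of sugar_shaker in the frame of tray between -0.042 and 0.042 m and y of sugar_shaker in the frame of tray between -0.1 and 0.1 m), for 0.2 s.
2. the scraper lies flat and in the middle of the slab, grip along a long side, let go (horizontal distance between scraper and slab below 0.012 m and angle between the y axis of scraper and the x axis of slab, either way round below 0.2 rad and angle between scraper's own z axis and vertical below 0.06 rad and z of scraper in the frame of slab below 0.017 m and linear speed of scraper below 0.02 m/s and contact force between scraper and the fingers below 0.1 N), for 0.2 s.
At the end, for the whole second after the job is handed in: The scraper lies flat on the slab, its centre within 12 mm of the slab's centre and its grip within 0.2 rad of the slab's long side; each jar stands upright in the well it came from, within 12 mm of where it stood at the start; all are released and at rest (all of step 2 and distance of each of spice_jar_a, spice_jar_b, sugar_shaker from where it was at the start of the episode below 0.012 m and angle between each of spice_jar_a, spice_jar_b, sugar_shaker's own z axis and vertical below 0.1 rad and linear speed of each of spice_jar_a, spice_jar_b, sugar_shaker below 0.02 m/s and contact force between each of spice_jar_a, spice_jar_b, sugar_shaker and the fingers below 0.1 N); the robot touches nothing.
It fails at once if a jar is tipped over (beyond 45 degrees) (angle between any of spice_jar_a, spice_jar_b, sugar_shaker's own z axis and vertical above 0.8 rad).
It also fails if it takes over 141 s, if anything falls off the work surface, if the arm or the gripper's body presses on something with over 40 N, if the wrist force passes 120 N, or if a joint passes its speed limit or range.

## Working session

There is one attempt and no reset: what is moved stays moved. The work goes in short steps, Python scripts to look and compute and a shell command to move; the robot and the scene stay as the last step left them, time stands still between calls to the robot, and variables do not carry over. Pictures are saved under pics/ and viewed, at most 14 in all, crops included, and the job is handed in when it is done.

```bash
ls; mkdir -p pics; python3 - <<'E'
from plant import env, eyes
import cv2, numpy as np
s=env.read_state(); print(s)
for n in("top","scene"):
    im=eyes.camera(n); cv2.imwrite(f"pics/{n}0.png",im[:,:,::-1]); 
    print(n,eyes.camera_params(n))
print(eyes.camera_params("wrist"))
E
```

```text
pics
{'time_s': 0.0, 'q': array([ 1.09677752,  0.33391899,  0.03986075,  1.46624967, -0.01342528,
        1.34327836, -0.05849482]), 'qd': array([-0.00048715, -0.00012819, -0.00193814,  0.00043909, -0.00185535,
       -0.0019598 ,  0.00095676]), 'joint_efforts': array([-1.86209149e-04, -6.56348991e+01,  1.33543354e+00, -4.03804028e+01,
       -5.96252619e-02,  4.48154449e-02,  1.63193172e-04]), 'position': array([ 0.23779115, -0.60445545,  0.22166442]), 'tcp_rot': array([-7.71964930e-04,  9.82490366e-01,  1.86311699e-01, -1.86915384e-04]), 'ft_force': array([-0.06540096, -0.28326548, -0.11756066]), 'moment': array([-0.00669903,  0.02991508, -0.00821634]), 'finger_force': 0.0, 'opening': 0.99702555937236}
top {'intrinsics': array([[474.81919812,   0.        , 255.17228909],
       [  0.        , 474.81919812, 190.01125121],
       [  0.        ,   0.        ,   1.        ]]), 'rvec': array([ 2.07460914, -2.12136757,  0.26239537]), 'tvec': array([-0.05864399,  0.54541001,  1.17798538])}
scene {'intrinsics': array([[358.66126406,   0.        , 256.44884994],
       [  0.        , 358.66126406, 186.62161695],
       [  0.        ,   0.        ,   1.        ]]), 'rvec': array([ 0.67978979, -2.59293532,  1.1958226 ]), 'tvec': array([0.44440157, 0.23600268, 0.82125192])}
{'intrinsics': array([[307.8499733 ,   0.        , 250.78222032],
       [  0.        , 307.8499733 , 189.01599912],
       [  0.        ,   0.        ,   1.        ]]), 'mount': array([[-8.85184474e-05, -9.64278769e-01, -2.64889500e-01,
         7.26243869e-02],
       [ 9.99999973e-01, -2.81258585e-05, -2.31784486e-04,
         5.98775099e-05],
       [ 2.16054614e-04, -2.64889514e-01,  9.64278745e-01,
        -1.62616161e-01],
       [ 0.00000000e+00,  0.00000000e+00,  0.00000000e+00,
         1.00000000e+00]])}
```

View pics/top0.png

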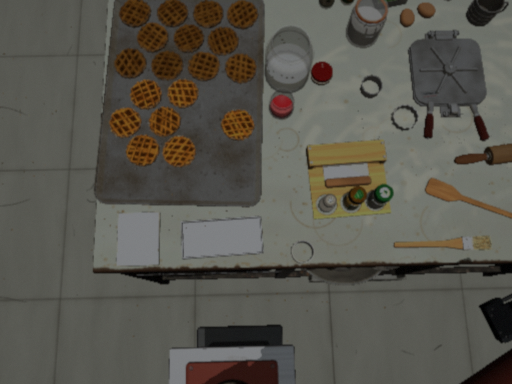

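View pics/scene0.png

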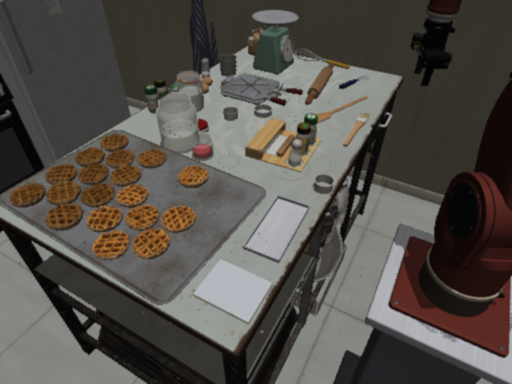

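The top view shows the stand around (348,180), the shaker, dark-cap and green-cap jars at (328,203), (356,198) and (381,196), the tray at (222,239) and the slab at (138,238). I'll enlarge the views to get exact corners.

```bash
python3 - <<'E'
import cv2
im=cv2.imread("pics/top0.png")
a=im[130:225,295:400]; cv2.imwrite("pics/c1.png",cv2.resize(a,None,fx=6,fy=6,interpolation=cv2.INTER_CUBIC))
a=im[205:275,110:270]; cv2.imwrite("pics/c2.png",cv2.resize(a,None,fx=5,fy=5,interpolation=cv2.INTER_CUBIC))
E
```

```text
(no output)
```

View pics/c1.png

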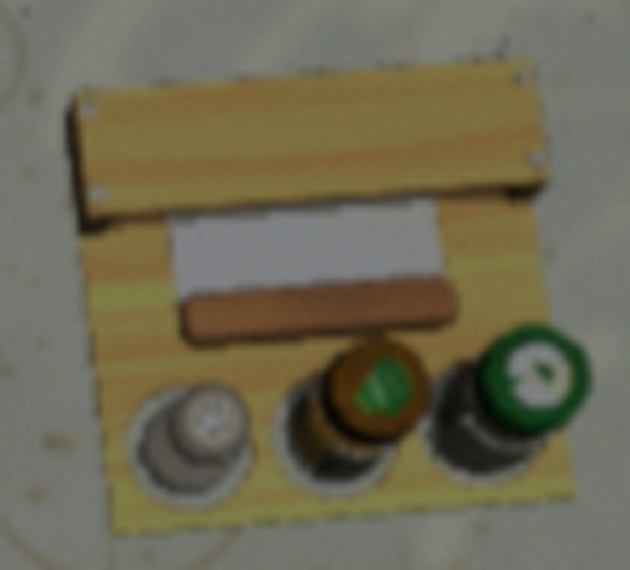

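View pics/c2.png

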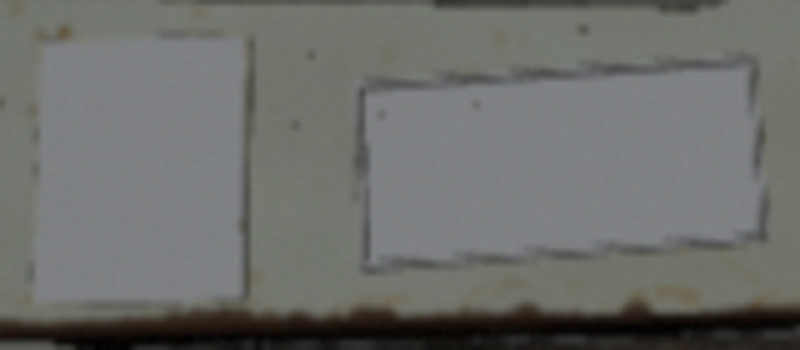

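The crops show the outlines clearly: roof corners (72,95), (535,60), (548,185) and (85,218) in c1, with the front edge at (113,532)-(575,495). In c2 the tray corners are (363,88), (752,60), (765,238) and (366,270). The slab's long side runs vertically in the image. Next I'll fit the poses.

```bash
cat > h.py <<'E'
import numpy as np, cv2
from scipy.optimize import least_squares
from scipy.spatial.transform import Rotation as R
from plant import env, eyes
def proj(P,n="top"):
    c=eyes.camera_params(n); return cv2.projectPoints(np.float64(P).reshape(-1,1,3),c["rvec"],c["tvec"],c["intrinsics"],None)[0][:,0]
def unproj(uv,z,n="top"):
    c=eyes.camera_params(n); M=cv2.Rodrigues(c["rvec"])[0]; K=c["intrinsics"]
    d=M.T@np.linalg.inv(K)@np.array([uv[0],uv[1],1.]); o=-M.T@c["tvec"].ravel(); return o+d*(z-o[2])/d[2]
def wunproj(uv,z,s):
    c=eyes.camera_params("wrist"); T=np.array(c["mount"]); q=s["tcp_rot"]; Rt=R.from_quat([q[1],q[2],q[3],q[0]]).as_matrix()
    d=Rt@T[:3,:3]@np.linalg.inv(c["intrinsics"])@np.array([uv[0],uv[1],1.]); o=Rt@T[:3,3]+s["position"]; return o+d*(z-o[2])/d[2]
def fit(local,uv,x0):
    local=np.float64(local)/1000
    def w(p): c,s=np.cos(p[2]),np.sin(p[2]); return np.c_[local@[c,-s,0]+p[0],local@[s,c,0]+p[1],local[:,2]]
    r=least_squares(lambda p:(proj(w(p))-uv).ravel(),x0); return r.x,np.sqrt(np.mean(r.fun**2))
E
cat > poses.py <<'E'
from h import *
f=lambda c,k,o:(np.float64(c)+.5)/k-.5+o
c1=lambda c:f(c,6,[295,130]); c2=lambda c:f(c,5,[110,205])
st=fit([(-100,106,6),(-100,-106,6),(100,106,42),(100,-106,42),(40,-106,42),(40,106,42)],c1([(113,532),(575,495),(72,95),(535,60),(548,185),(85,218)]),[.7,-.3,0])
tr=fit([(50,108,14),(50,-108,14),(-50,-108,14),(-50,108,14)],c2([(363,88),(752,60),(765,238),(366,270)]),[.5,0,0])
sl=fit([(71.5,56,12),(71.5,-56,12),(-71.5,-56,12),(-71.5,56,12)],c2([(43,38),(249,38),(244,298),(35,300)]),[.5,.3,0])
sc=fit([(51,-64,24),(51,64,24),(27,64,24),(27,-64,24)],c1([(190,343),(458,324),(455,281),(188,296)]),[.7,-.3,3.1])
if __name__=="__main__":
    np.set_printoptions(precision=4,suppress=True)
    for n,p in zip(("stand","tray","slab","scraper"),(st,tr,sl,sc)): print(n,*p)
    c,s=np.cos(st[0][2]),np.sin(st[0][2])
    for y in(67,0,-67): print("well",st[0][:2]+[c*-.0625-s*y/1e3,s*-.0625+c*y/1e3])
    print("jars",unproj(c1((210,420)),.088),unproj(c1((384,378)),.105),unproj(c1((540,371)),.106))
    print("reach tray centre",np.hypot(*tr[0][:2]),"slab",np.hypot(*sl[0][:2]))
E
python3 poses.py
```

```text
stand [ 0.5803 -0.3265  0.0588] 0.48177215635089077
tray [0.4291 0.0201 0.0512] 0.9004667087994381
slab [0.4324 0.2435 0.0006] 0.5866911738451636
scraper [ 0.6119 -0.3242  3.1858] 0.8426214971110242
well [ 0.514  -0.2633]
well [ 0.5179 -0.3302]
well [ 0.5218 -0.397 ]
jars [ 0.5092 -0.2605  0.088 ] [ 0.5221 -0.3323  0.105 ] [ 0.5235 -0.3983  0.106 ]
reach tray centre 0.4295673019910593 slab 0.49620969136304405
```

```bash
python3 -m pendant '{"gripper":[1,1,1,1,1,1,1,1,1,1],"delta_pos":[[35,34,8],[35,34,8],[35,34,8],[35,34,8],[35,34,8],[35,34,8],[35,34,8],[35,34,8],[0,0,0],[0,0,0]],"turn":[[0,0,0.157],[0,0,0.157],[0,0,0.157],[0,0,0.157],[0,0,0.157],[0,0,0.157],[0,0,0.157],[0,0,0.157],[0,0,0],[0,0,0]]}' 20; python3 - <<'E'
from h import *
s=env.read_state(); print(s["q"],s["position"],s["tcp_rot"])
im=eyes.camera("wrist"); cv2.imwrite("pics/w1.png",im[:,:,::-1])
E
```

```text
time_s: 1.35
position: [0.5174, -0.3333, 0.286]
tcp_rot: [-0.0, 0.686, 0.728, -0.0]
ft_force: [-0.3, -0.3, -0.1]
opening: 1.0
finger_force: 0.0
[ 0.75697658  0.25969188 -0.31946768  1.44027867  0.0817784   1.45561208
  0.49684141] [ 0.51741387 -0.33330151  0.28600184] [-4.02848846e-04  6.86014110e-01  7.27588019e-01 -3.91879979e-04]
```

View pics/w1.png

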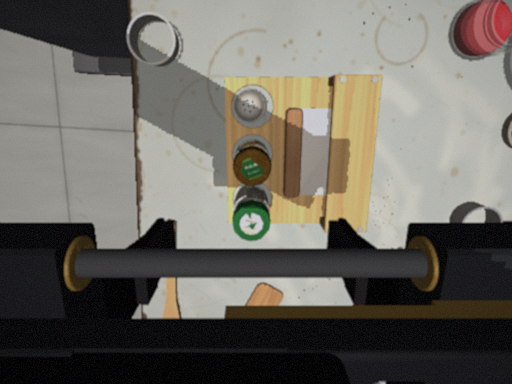

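The wrist view shows the cap tops at (251,103) for the shaker, (252,167) for b and (251,221) for a, with the grip around (293,152). I'll turn these into positions.

```bash
python3 - <<'E'
from h import *
np.set_printoptions(precision=4,suppress=True)
s=env.read_state()
for n,uv,z in [("shaker",(251,103),.09),("b",(252,167),.107),("a",(251,221),.108),("grip",(293,152),.024),("gripend1",(294,108),.024),("gripend2",(293,197),.024),("stand FL",(226,76),.006),("stand FR",(229,223),.006),("roof BL",(381,75),.042)]:
    print(n,wunproj(uv,z,s))
from poses import st
c,sn=np.cos(st[0][2]),np.sin(st[0][2])
for x,y in((-.1,.106),(-.1,-.106),(.1,.106)): print(st[0][:2]+[c*x-sn*y,sn*x+c*y])
E
```

```text
shaker [ 0.5128 -0.26    0.09  ]
b [ 0.518  -0.3294  0.107 ]
a [ 0.5206 -0.394   0.108 ]
grip [ 0.5744 -0.3215  0.024 ]
gripend1 [ 0.5703 -0.2627  0.024 ]
gripend2 [ 0.5805 -0.3863  0.024 ]
stand FL [ 0.4768 -0.2263  0.006 ]
stand FR [ 0.4891 -0.4388  0.006 ]
roof BL [ 0.672 -0.217  0.042]
[ 0.4742 -0.2265]
[ 0.4867 -0.4382]
[ 0.6739 -0.2148]
```

```bash
python3 -m pendant '{"gripper":[1,1,1,1,1,1,1,1,1,0,0,0],"delta_pos":[[-3,36,0],[-2,36,0],[0,0,-40],[0,0,-40],[0,0,-40],[0,0,-40],[0,0,-40],[0,0,-19],[0,0,0],[0,0,0],[0,0,0],[0,0,0]],"turn":[[0,0,0],[0,0,0],[0,0,0],[0,0,0],[0,0,0],[0,0,0],[0,0,0],[0,0,0],[0,0,0],[0,0,0],[0,0,0],[0,0,0]]}' 20
```

```text
time_s: 2.9
position: [0.5135, -0.2611, 0.0685]
tcp_rot: [0.001, 0.686, 0.728, 0.0]
ft_force: [-1.4, 0.0, -0.3]
opening: 0.745
finger_force: 0.0
```

```bash
python3 -m pendant '{"gripper":[0,0,0,0,0,0,0,0,0,0,0,0],"delta_pos":[[0,0,0],[0,0,0],[0,0,0],[0,0,0],[0,0,0],[0,0,0],[0,0,20],[0,0,40],[0,0,40],[0,0,40],[0,0,40],[0,0,0]],"turn":[[0,0,0],[0,0,0],[0,0,0],[0,0,0],[0,0,0],[0,0,0],[0,0,0],[0,0,0],[0,0,0],[0,0,0],[0,0,0],[0,0,0]]}' 25
```

```text
time_s: 4.4
position: [0.5145, -0.2613, 0.2509]
tcp_rot: [0.003, 0.686, 0.728, 0.001]
ft_force: [-0.9, -0.3, -1.3]
opening: 0.376
finger_force: 25.0
```

```bash
python3 -m pendant '{"gripper":[0,0,0,0,0,0,0,0,0,0,0,0],"delta_pos":[[-4,20,0],[-9,41,0],[-9,41,0],[-9,41,0],[-9,41,0],[-9,41,0],[-9,41,0],[-9,41,0],[-8,41,0],[0,0,0],[0,0,-40],[0,0,0]],"turn":[[0,0,0],[0,0,0],[0,0,0],[0,0,0],[0,0,0],[0,0,0],[0,0,0],[0,0,0],[0,0,0],[0,0,0],[0,0,0],[0,0,0]]}'
```

```text
time_s: 5.9
position: [0.4353, 0.0864, 0.2046]
tcp_rot: [-0.002, 0.686, 0.728, -0.002]
ft_force: [0.1, 0.5, -0.5]
opening: 0.374
finger_force: 25.0
```

```bash
python3 -m pendant '{"gripper":[0,0,0,0,0,0,0],"delta_pos":[[3,0,-30],[0,0,-30],[0,0,-30],[0,0,-20],[0,0,-10],[0,0,0],[0,0,0]],"turn":[[0,0,0],[0,0,0],[0,0,0],[0,0,0],[0,0,0],[0,0,0],[0,0,0]]}'
```

```text
time_s: 6.78
position: [0.4416, 0.0872, 0.0885]
tcp_rot: [0.0, 0.686, 0.728, 0.0]
ft_force: [-0.8, -0.2, -0.9]
opening: 0.375
finger_force: 25.0
```

Now 17 mm further down, then release.

```bash
python3 -m pendant '{"gripper":[0,0,0,0,1,1,1,1,1,1],"delta_pos":[[0,0,-10],[0,0,-7],[0,0,0],[0,0,0],[0,0,0],[0,0,0],[0,0,0],[0,0,0],[0,0,0],[0,0,0]],"turn":[[0,0,0],[0,0,0],[0,0,0],[0,0,0],[0,0,0],[0,0,0],[0,0,0],[0,0,0],[0,0,0],[0,0,0]]}'; python3 - <<'E'
from h import *
s=env.read_state(); print(s["position"],s["ft_force"])
im=eyes.camera("wrist"); cv2.imwrite("pics/w2.png",im[:,:,::-1])
E
```

```text
time_s: 8.02
position: [0.441, 0.0871, 0.0706]
tcp_rot: [-0.0, 0.686, 0.728, -0.0]
ft_force: [-0.8, 0.0, 0.4]
opening: 0.96
finger_force: 0.0
[0.44095409 0.08713052 0.07056004] [-0.83173436  0.04036031  0.38694863]
```

View pics/w2.png

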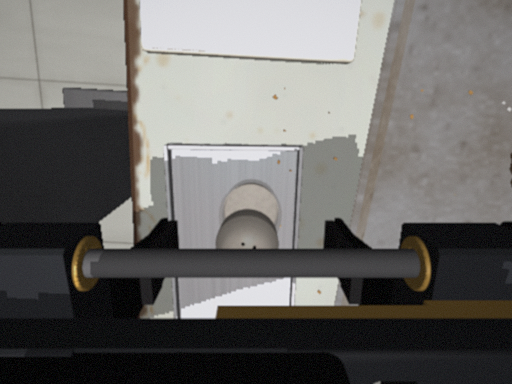

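The shaker stands upright in the tray at about (250,220). Next is jar b.

```bash
python3 -m pendant '{"gripper":[1,1,1,1,1,1,1,1,1,1,1,1],"delta_pos":[[0,0,40],[0,0,60],[0,0,60],[0,0,55],[10,-50,0],[10,-53,0],[10,-53,0],[10,-53,0],[10,-53,0],[10,-53,0],[9,-53,0],[9,-50,0]],"turn":[[0,0,0],[0,0,0],[0,0,0],[0,0,0],[0,0,0],[0,0,0],[0,0,0],[0,0,0],[0,0,0],[0,0,0],[0,0,0],[0,0,0]]}'
python3 -m pendant '{"gripper":[1,1,1,1,1,1,1,1,1],"delta_pos":[[0,0,0],[0,0,-40],[0,0,-40],[0,0,-40],[0,0,-40],[0,0,-40],[0,0,-8],[0,0,0],[0,0,0]],"turn":[[0,0,0],[0,0,0],[0,0,0],[0,0,0],[0,0,0],[0,0,0],[0,0,0],[0,0,0],[0,0,0]]}'
```

```text
time_s: 9.57
position: [0.519, -0.3327, 0.2853]
tcp_rot: [-0.0, 0.686, 0.728, -0.0]
ft_force: [1.5, 0.2, 1.4]
opening: 1.001
finger_force: 0.0
time_s: 10.7
position: [0.5201, -0.3313, 0.0796]
tcp_rot: [0.001, 0.686, 0.728, 0.0]
ft_force: [-0.6, 0.3, 0.9]
opening: 0.999
finger_force: 0.0
```

```bash
python3 -m pendant '{"gripper":[0,0,0,0,0,0,0,0],"delta_pos":[[0,0,-1],[0,0,0],[0,0,0],[0,0,0],[0,0,0],[0,0,0],[0,0,0],[0,0,0]],"turn":[[0,0,0],[0,0,0],[0,0,0],[0,0,0],[0,0,0],[0,0,0],[0,0,0],[0,0,0]]}' 25
```

```text
time_s: 11.7
position: [0.5189, -0.3308, 0.0765]
tcp_rot: [-0.0, 0.686, 0.728, -0.0]
ft_force: [0.4, -0.6, 0.6]
opening: 0.496
finger_force: 25.0
```

```bash
python3 -m pendant '{"gripper":[0,0,0,0,0,0,0,0,0,0,0,0],"delta_pos":[[0,0,20],[0,0,40],[0,0,40],[0,0,40],[0,0,40],[-10,48,0],[-11,51,0],[-11,51,0],[-11,51,0],[-11,51,0],[-11,50,0],[-11,50,0]],"turn":[[0,0,0],[0,0,0],[0,0,0],[0,0,0],[0,0,0],[0,0,0],[0,0,0],[0,0,0],[0,0,0],[0,0,0],[0,0,0],[0,0,0]]}'
python3 -m pendant '{"gripper":[0,0,0,0,0,0,0,0],"delta_pos":[[0,0,0],[0,0,-40],[0,0,-40],[0,0,-40],[0,0,-30],[0,0,-10],[0,0,0],[0,0,0]],"turn":[[0,0,0],[0,0,0],[0,0,0],[0,0,0],[0,0,0],[0,0,0],[0,0,0],[0,0,0]]}'
```

```text
time_s: 13.2
position: [0.4424, 0.023, 0.258]
tcp_rot: [0.001, 0.685, 0.728, 0.0]
ft_force: [0.2, 0.2, -1.0]
opening: 0.497
finger_force: 25.0
time_s: 14.2
position: [0.444, 0.0211, 0.0979]
tcp_rot: [0.001, 0.686, 0.728, 0.001]
ft_force: [0.4, -0.0, -1.1]
opening: 0.494
finger_force: 25.0
```

```bash
python3 -m pendant '{"gripper":[0,0,0,0,1,1,1,1,1,1],"delta_pos":[[0,0,-10],[0,0,-9],[0,0,0],[0,0,0],[0,0,0],[0,0,0],[0,0,0],[0,0,0],[0,0,0],[0,0,0]],"turn":[[0,0,0],[0,0,0],[0,0,0],[0,0,0],[0,0,0],[0,0,0],[0,0,0],[0,0,0],[0,0,0],[0,0,0]]}'
python3 -m pendant '{"gripper":[1,1,1,1,1,1,1,1,1,1,1,1],"delta_pos":[[0,0,40],[0,0,55],[0,0,55],[0,0,55],[10,-50,0],[10,-53,0],[10,-53,0],[10,-53,0],[10,-53,0],[10,-53,0],[9,-52,0],[9,-50,0]],"turn":[[0,0,0],[0,0,0],[0,0,0],[0,0,0],[0,0,0],[0,0,0],[0,0,0],[0,0,0],[0,0,0],[0,0,0],[0,0,0],[0,0,0]]}'
python3 -m pendant '{"gripper":[1,1,1,1,1,1,1,1,1],"delta_pos":[[0,0,0],[0,0,-40],[0,0,-40],[0,0,-40],[0,0,-40],[0,0,-40],[0,0,-6],[0,0,0],[0,0,0]],"turn":[[0,0,0],[0,0,0],[0,0,0],[0,0,0],[0,0,0],[0,0,0],[0,0,0],[0,0,0],[0,0,0]]}'
```

```text
time_s: 15.45
position: [0.443, 0.0211, 0.0776]
tcp_rot: [0.0, 0.686, 0.728, 0.0]
ft_force: [1.0, -0.5, 0.3]
opening: 0.984
finger_force: 0.0
time_s: 16.95
position: [0.521, -0.3977, 0.2823]
tcp_rot: [-0.0, 0.686, 0.728, -0.0]
ft_force: [0.3, 0.5, 0.6]
opening: 0.996
finger_force: 0.0
time_s: 18.08
position: [0.5221, -0.3964, 0.0788]
tcp_rot: [0.002, 0.686, 0.728, 0.0]
ft_force: [0.7, 0.7, 0.3]
opening: 0.999
finger_force: 0.0
```

```bash
python3 -m pendant '{"gripper":[0,0,0,0,0,0,0,0],"delta_pos":[[0,0,0],[0,0,0],[0,0,0],[0,0,0],[0,0,0],[0,0,0],[0,0,0],[0,0,0]],"turn":[[0,0,0],[0,0,0],[0,0,0],[0,0,0],[0,0,0],[0,0,0],[0,0,0],[0,0,0]]}' 25
python3 -m pendant '{"gripper":[0,0,0,0,0,0,0,0,0,0,0,0],"delta_pos":[[0,0,20],[0,0,40],[0,0,40],[0,0,40],[0,0,40],[-10,48,0],[-11,51,0],[-11,51,0],[-11,51,0],[-11,51,0],[-11,50,0],[-11,49,0]],"turn":[[0,0,0],[0,0,0],[0,0,0],[0,0,0],[0,0,0],[0,0,0],[0,0,0],[0,0,0],[0,0,0],[0,0,0],[0,0,0],[0,0,0]]}'
python3 -m pendant '{"gripper":[0,0,0,0,0,0,0,0],"delta_pos":[[0,0,0],[0,0,-40],[0,0,-40],[0,0,-40],[0,0,-30],[0,0,-10],[0,0,0],[0,0,0]],"turn":[[0,0,0],[0,0,0],[0,0,0],[0,0,0],[0,0,0],[0,0,0],[0,0,0],[0,0,0]]}'
```

```text
time_s: 19.08
position: [0.5209, -0.3958, 0.0765]
tcp_rot: [-0.0, 0.686, 0.728, 0.0]
ft_force: [-0.4, 0.3, -0.1]
opening: 0.509
finger_force: 25.0
time_s: 20.58
position: [0.4445, -0.043, 0.258]
tcp_rot: [0.001, 0.685, 0.728, 0.0]
ft_force: [1.4, 0.5, -1.2]
opening: 0.513
finger_force: 25.0
time_s: 21.58
position: [0.446, -0.0451, 0.098]
tcp_rot: [0.001, 0.686, 0.728, 0.001]
ft_force: [-0.0, -0.3, -0.5]
opening: 0.511
finger_force: 25.0
```

```bash
python3 -m pendant '{"gripper":[0,0,0,0,1,1,1,1,1,1],"delta_pos":[[0,0,-10],[0,0,-9],[0,0,0],[0,0,0],[0,0,0],[0,0,0],[0,0,0],[0,0,0],[0,0,0],[0,0,0]],"turn":[[0,0,0],[0,0,0],[0,0,0],[0,0,0],[0,0,0],[0,0,0],[0,0,0],[0,0,0],[0,0,0],[0,0,0]]}'
python3 -m pendant '{"gripper":[1,1,1,1,0.5,0.5,0.5,0.5,0.5,0.5,0.5,0.5],"delta_pos":[[0,0,40],[0,0,50],[0,0,50],[0,0,50],[20,-40,0],[20,-47,0],[22,-48,0],[22,-48,0],[22,-48,0],[22,-46,0],[0,0,0],[0,0,0]],"turn":[[0,0,0],[0,0,0],[0,0,0],[0,0,0],[0,0,0],[0,0,0],[0,0,0],[0,0,0],[0,0,0],[0,0,0],[0,0,0],[0,0,0]]}'
python3 - <<'E'
from h import *
s=env.read_state(); print(s["position"])
w=eyes.camera("wrist")[:,:,::-1]
t=cv2.resize(eyes.camera("top")[200:280,100:280,::-1],None,fx=3,fy=3,interpolation=cv2.INTER_CUBIC)
cv2.imwrite("pics/w3.png",w)
o=np.zeros((600,540,3),np.uint8); o[:240]=t; o[240:]=cv2.resize(w[:,:],(540,405))[:360]; cv2.imwrite("pics/m3.png",o)
E
```

```text
time_s: 22.82
position: [0.4449, -0.0449, 0.0775]
tcp_rot: [-0.0, 0.686, 0.728, -0.0]
ft_force: [-0.4, 0.6, 0.4]
opening: 0.99
finger_force: 0.0
time_s: 24.32
position: [0.5729, -0.3212, 0.2671]
tcp_rot: [-0.001, 0.685, 0.728, 0.0]
ft_force: [-0.8, -0.0, 0.7]
opening: 0.506
finger_force: 0.0
[ 0.57294791 -0.32116919  0.26706449]
```

View pics/m3.png

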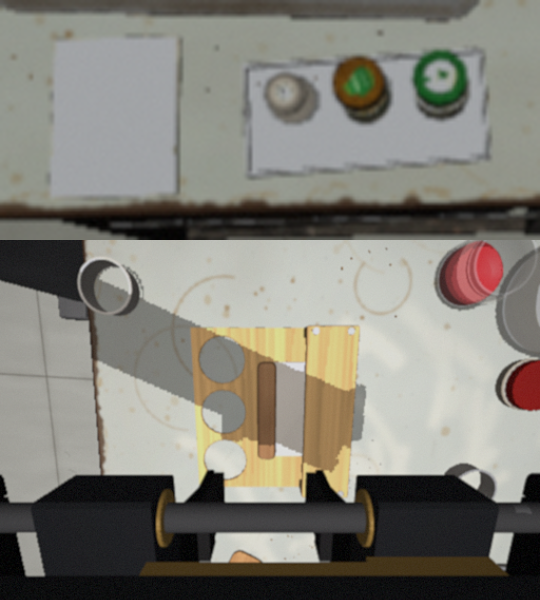

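The top view shows all three jars upright in the tray. In the wrist view the grip spans x 245-261 and y 116-207, parallel to the fingers.

```bash
python3 - <<'E'
from h import *
np.set_printoptions(precision=4,suppress=True)
s=env.read_state()
im=cv2.imread("pics/w3.png"); hsv=cv2.cvtColor(im,cv2.COLOR_BGR2HSV)
roi=hsv[110:212,235:272]; p=hsv[150,252]; print(p, hsv[150,240],hsv[150,268])
m=((abs(roi[:,:,0].astype(int)-p[0])<=5)&(roi[:,:,1]>hsv[150,268][1]+30)).astype(np.uint8)
g=im.astype(int)[110:212,235:272]; print("R/B row150",[(tuple(x)) for x in g[40,::3]])
for uv in((252.5,116),(252.5,161),(252.5,207),(245,161),(260.5,161)): print(uv,wunproj(uv,.024,s))
print(wunproj((300/540*512,150),.042,s))
E
```

```text
[ 13 121 122] [ 17 123 158] [ 16  23 166]
R/B row150 [(np.int64(75), np.int64(116), np.int64(146)), (np.int64(81), np.int64(120), np.int64(150)), (np.int64(83), np.int64(127), np.int64(161)), (np.int64(54), np.int64(77), np.int64(98)), (np.int64(60), np.int64(84), np.int64(115)), (np.int64(64), np.int64(88), np.int64(121)), (np.int64(64), np.int64(90), np.int64(120)), (np.int64(60), np.int64(87), np.int64(119)), (np.int64(60), np.int64(84), np.int64(114)), (np.int64(134), np.int64(141), np.int64(148)), (np.int64(150), np.int64(156), np.int64(165)), (np.int64(151), np.int64(159), np.int64(166)), (np.int64(150), np.int64(159), np.int64(165))]
(252.5, 116) [ 0.5719 -0.2621  0.024 ]
(252.5, 161) [ 0.5755 -0.3205  0.024 ]
(252.5, 207) [ 0.5796 -0.3851  0.024 ]
(245, 161) [ 0.5655 -0.3211  0.024 ]
(260.5, 161) [ 0.5862 -0.3198  0.024 ]
[ 0.6147 -0.3008  0.042 ]
```

```bash
python3 -m pendant '{"gripper":[0.42,0.42,0.42,0.42,0.42,0.42,0.42,0.42,0.42,0.42],"delta_pos":[[2,-2,-40],[0,0,-40],[0,0,-40],[0,0,-40],[0,0,-40],[0,0,-30],[0,0,-10],[0,0,-5],[0,0,0],[0,0,0]],"turn":[[0,0,0],[0,0,0],[0,0,0],[0,0,0],[0,0,0],[0,0,0],[0,0,0],[0,0,0],[0,0,0],[0,0,0]]}'
```

```text
time_s: 25.68
position: [0.5757, -0.3242, 0.0239]
tcp_rot: [0.001, 0.686, 0.728, 0.0]
ft_force: [-0.1, -0.4, -0.4]
opening: 0.422
finger_force: 0.0
```

```bash
python3 -m pendant '{"gripper":[0.42,0.42,0.42,0.42],"delta_pos":[[0,0,-7],[0,0,-5],[0,0,0],[0,0,0]],"turn":[[0,0,0],[0,0,0],[0,0,0],[0,0,0]]}'
python3 - <<'E'
from h import *
s=env.read_state(); print(s["position"])
im=eyes.camera("wrist"); cv2.imwrite("pics/w4.png",im[:,:,::-1])
E
```

```text
time_s: 26.18
position: [0.5749, -0.3239, 0.0105]
tcp_rot: [-0.0, 0.686, 0.728, -0.0]
ft_force: [-0.8, -0.2, 0.0]
opening: 0.416
finger_force: 0.0
[ 0.57494093 -0.32385273  0.01048737]
```

View pics/w4.png

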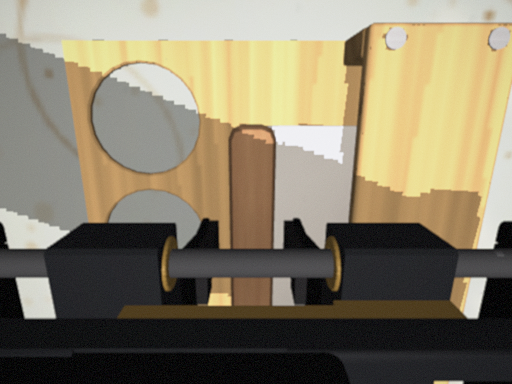

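The fingers straddle the grip, which lies at x 230-275 with fingers at 205 and 300. I'll close, lift a little and draw it out.

```bash
python3 -m pendant '{"gripper":[0,0,0,0,0,0],"delta_pos":[[0,0,0],[0,0,0],[0,0,0],[0,0,0],[0,0,0],[0,0,0]],"turn":[[0,0,0],[0,0,0],[0,0,0],[0,0,0],[0,0,0],[0,0,0]]}' 45
python3 -m pendant '{"gripper":[0,0,0,0,0,0,0,0,0],"delta_pos":[[0,0,3],[0,0,3],[-8,0,0],[-15,-1,0],[-20,-1,0],[-20,-1,0],[-10,-1,0],[0,0,0],[0,0,0]],"turn":[[0,0,0],[0,0,0],[0,0,0],[0,0,0],[0,0,0],[0,0,0],[0,0,0],[0,0,0],[0,0,0]]}'
python3 - <<'E'
from h import *
s=env.read_state(); print(s["position"])
im=eyes.camera("wrist"); cv2.imwrite("pics/w5.png",im[:,:,::-1])
E
```

```text
time_s: 26.98
position: [0.5751, -0.3239, 0.0107]
tcp_rot: [0.0, 0.686, 0.728, 0.0]
ft_force: [-0.1, -0.0, 2.2]
opening: 0.273
finger_force: 45.0
time_s: 28.1
position: [0.5026, -0.3277, 0.0167]
tcp_rot: [0.0, 0.685, 0.728, 0.0]
ft_force: [0.4, -0.9, -0.1]
opening: 0.269
finger_force: 45.0
[ 0.5026025  -0.32771099  0.01672586]
```

View pics/w5.png

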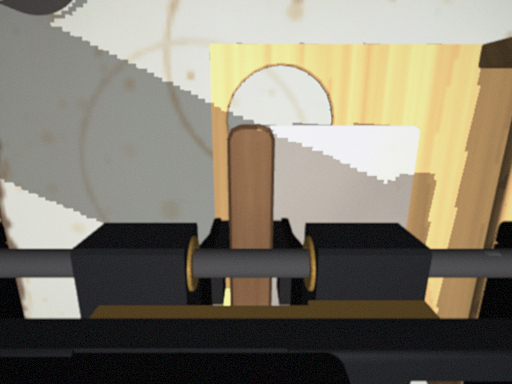

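The blade's edge, at x 418, is clear of the roof at about 465. Lift and carry.

```bash
python3 -m pendant '{"gripper":[0,0,0,0,0,0,0],"delta_pos":[[0,0,20],[0,0,40],[0,0,50],[0,0,50],[0,0,50],[0,0,25],[0,0,0]],"turn":[[0,0,0],[0,0,0],[0,0,0],[0,0,0],[0,0,0],[0,0,0],[0,0,0]]}'
python3 -m pendant '{"gripper":[0,0,0,0,0,0,0,0,0,0,0,0],"delta_pos":[[-3,25,0],[-5,45,0],[-6,50,0],[-6,50,0],[-6,50,0],[-6,50,0],[-6,50,0],[-6,50,0],[-6,50,0],[-6,50,0],[-6,50,0],[-5,45,0]],"turn":[[0,0,-0.08],[0,0,-0.13],[0,0,-0.13],[0,0,-0.13],[0,0,-0.13],[0,0,-0.13],[0,0,-0.13],[0,0,-0.13],[0,0,-0.13],[0,0,-0.13],[0,0,-0.13],[0,0,-0.13]]}'
python3 -m pendant '{"gripper":[0,0,0,0],"delta_pos":[[-3,45,0],[0,0,0],[0,0,0],[0,0,0]],"turn":[[0,0,-0.12],[0,0,0],[0,0,0],[0,0,0]]}'
python3 -c "
from h import *
print(env.read_state()['q'],env.read_state()['tcp_rot'])"
```

```text
time_s: 29.02
position: [0.5033, -0.328, 0.2552]
tcp_rot: [0.003, 0.685, 0.728, 0.001]
ft_force: [-0.1, -0.1, -1.3]
opening: 0.271
finger_force: 45.0
time_s: 30.52
position: [0.4338, 0.2388, 0.251]
tcp_rot: [0.0, 0.998, 0.059, -0.0]
ft_force: [0.8, -0.5, -0.5]
opening: 0.269
finger_force: 45.0
time_s: 31.02
position: [0.4322, 0.2809, 0.2512]
tcp_rot: [0.0, 1.0, -0.0, -0.0]
ft_force: [0.3, -0.4, -1.1]
opening: 0.269
finger_force: 45.0
[ 0.17622347  0.11933878 -0.89455869  1.70831041  0.09555934  1.36005752
 -2.30605625] [ 4.12529468e-04  9.99999895e-01 -1.47306256e-04 -1.32243349e-04]
```

```bash
python3 -m pendant '{"gripper":[0,0,0,0,0,0,0,0],"delta_pos":[[0,1,-40],[0,0,-45],[0,0,-45],[0,0,-45],[0,0,-30],[0,0,-10],[0,0,0],[0,0,0]],"turn":[[0,0,0],[0,0,0],[0,0,0],[0,0,0],[0,0,0],[0,0,0],[0,0,0],[0,0,0]]}'
python3 - <<'E'
from h import *
s=env.read_state(); print(s["position"])
im=eyes.camera("wrist"); cv2.imwrite("pics/w6.png",im[:,:,::-1])
E
```

```text
time_s: 32.02
position: [0.4329, 0.2835, 0.0379]
tcp_rot: [-0.0, 1.0, 0.0, 0.001]
ft_force: [-0.2, -1.1, -0.5]
opening: 0.272
finger_force: 45.0
[0.43290516 0.28349023 0.03792478]
```

View pics/w6.png

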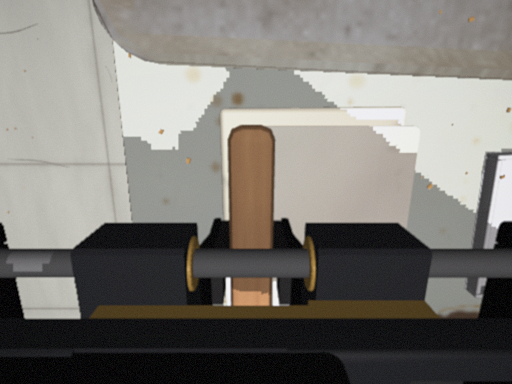

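```bash
python3 - <<'E'
from h import *
np.set_printoptions(precision=4,suppress=True)
s=env.read_state()
a=wunproj((222,110),.012,s);b=wunproj((404,108),.012,s);c=wunproj((419,128),.034,s);g=wunproj((252,128),.0425,s)
print("slab corners",a,b,"mid y",(a+b)[1]/2,"centre x",(a+b)[0]/2-.0715)
print("blade corner",c,"-> scraper centre", c[0]-.0635,c[1]+.051); print("grip end",g, g[0]-.064,g[1]-.039)
E
```

```text
slab corners [0.5023 0.3008 0.012 ] [0.5035 0.1929 0.012 ] mid y 0.246856992987475 centre x 0.43144008261759625
blade corner [0.4934 0.1942 0.034 ] -> scraper centre 0.4299299257305124 0.24516344619045932
grip end [0.494  0.2831 0.0425] 0.42999348396552783 0.24407162883972958
```

Alignment is within 2 mm. Lower and release.

```bash
python3 -m pendant '{"gripper":[0,0,0,0],"delta_pos":[[1,1,-10],[0,0,-9],[0,0,0],[0,0,0]],"turn":[[0,0,0],[0,0,0],[0,0,0],[0,0,0]]}'
```

```text
time_s: 32.58
position: [0.4326, 0.2841, 0.0172]
tcp_rot: [0.0, 1.0, 0.0, -0.0]
ft_force: [-0.7, -0.3, -0.9]
opening: 0.273
finger_force: 45.0
```

```bash
python3 -m pendant '{"gripper":[0.5,0.5,0.5,0.5,0.5,0.5,0.5,0.5,0.5,0.5],"delta_pos":[[0,0,0],[0,0,0],[0,0,0],[0,0,0],[0,0,5],[0,0,20],[0,0,50],[0,0,60],[0,0,60],[0,0,50]],"turn":[[0,0,0],[0,0,0],[0,0,0],[0,0,0],[0,0,0],[0,0,0],[0,0,0],[0,0,0],[0,0,0],[0,0,0]]}'
python3 -m pendant '{"gripper":[1,1,1,1,1,1,1,1,1,1,1,1],"delta_pos":[[2,-20,0],[2,-20,0],[1,-20,0],[1,-19,0],[1,-19,0],[1,-19,0],[1,-19,0],[0,-20,0],[0,-20,0],[0,-20,0],[0,0,0],[0,0,0]],"turn":[[0,0,0.163],[0,0,0.163],[0,0,0.163],[0,0,0.163],[0,0,0.163],[0,0,0.163],[0,0,0.163],[0,0,0.163],[0,0,0.163],[0,0,0.163],[0,0,0],[0,0,0]]}' 25
python3 - <<'E'
from h import *
print(env.read_state()["tcp_rot"])
t=cv2.resize(eyes.camera("top")[190:280,100:280,::-1],None,fx=4,fy=4,interpolation=cv2.INTER_CUBIC)
cv2.imwrite("pics/t7.png",t); cv2.imwrite("pics/w7.png",eyes.camera("wrist")[:,:,::-1])
E
```

```text
time_s: 33.83
position: [0.4326, 0.2848, 0.2666]
tcp_rot: [-0.0, 1.0, 0.001, 0.001]
ft_force: [1.9, 0.1, -1.1]
opening: 0.498
finger_force: 0.0
time_s: 35.33
position: [0.4419, 0.0893, 0.2633]
tcp_rot: [0.0, 0.687, 0.727, 0.0]
ft_force: [-0.2, 0.2, 0.2]
opening: 0.997
finger_force: 0.0
[2.92224871e-04 6.86521040e-01 7.27109766e-01 4.04956008e-04]
```

View pics/w7.png

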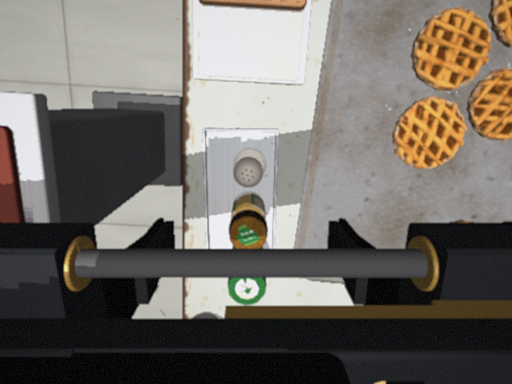

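The jars stand as placed: shaker (249,168), b (247,234), a (246,288). Now they go back, the shaker first.

```bash
python3 -m pendant '{"gripper":[1,1,1,1,1,1,1,1],"delta_pos":[[-1,-2,-40],[0,0,-40],[0,0,-40],[0,0,-40],[0,0,-25],[0,0,-8],[0,0,0],[0,0,0]],"turn":[[0,0,0],[0,0,0],[0,0,0],[0,0,0],[0,0,0],[0,0,0],[0,0,0],[0,0,0]]}'
python3 -m pendant '{"gripper":[0,0,0,0,0,0,0,0,0,0],"delta_pos":[[0,0,0],[0,0,0],[0,0,0],[0,0,0],[0,0,0],[0,0,0],[0,0,0],[0,0,0],[0,0,0],[0,0,0]],"turn":[[0,0,0],[0,0,0],[0,0,0],[0,0,0],[0,0,0],[0,0,0],[0,0,0],[0,0,0],[0,0,0],[0,0,0]]}' 25
```

```text
time_s: 36.42
position: [0.4418, 0.0865, 0.0707]
tcp_rot: [0.001, 0.686, 0.728, 0.001]
ft_force: [0.2, -0.4, 0.1]
opening: 1.002
finger_force: 0.0
time_s: 37.67
position: [0.4409, 0.0861, 0.0695]
tcp_rot: [-0.0, 0.686, 0.728, -0.0]
ft_force: [-1.0, 0.6, 0.6]
opening: 0.379
finger_force: 25.0
```

```bash
python3 -m pendant '{"gripper":[0,0,0,0,0,0,0,0,0,0,0,0],"delta_pos":[[0,0,20],[0,0,40],[0,0,40],[0,0,40],[0,0,40],[10,-46,0],[11,-51,0],[11,-51,0],[11,-50,0],[10,-50,0],[10,-50,0],[10,-50,0]],"turn":[[0,0,0],[0,0,0],[0,0,0],[0,0,0],[0,0,0],[0,0,0],[0,0,0],[0,0,0],[0,0,0],[0,0,0],[0,0,0],[0,0,0]]}'
python3 -m pendant '{"gripper":[0,0,0,0,0,0,0,0],"delta_pos":[[0,0,0],[0,0,-40],[0,0,-40],[0,0,-40],[0,0,-30],[0,0,-10],[0,0,0],[0,0,0]],"turn":[[0,0,0],[0,0,0],[0,0,0],[0,0,0],[0,0,0],[0,0,0],[0,0,0],[0,0,0]]}'
```

```text
time_s: 39.17
position: [0.514, -0.2635, 0.2493]
tcp_rot: [-0.0, 0.686, 0.728, -0.0]
ft_force: [1.4, -0.4, -1.5]
opening: 0.376
finger_force: 25.0
time_s: 40.17
position: [0.5148, -0.262, 0.091]
tcp_rot: [0.001, 0.686, 0.728, 0.0]
ft_force: [0.3, 0.7, -0.6]
opening: 0.377
finger_force: 25.0
```

```bash
python3 -m pendant '{"gripper":[0,0,0,0,1,1,1,1,1,1],"delta_pos":[[0,0,-10],[0,0,-10],[0,0,0],[0,0,0],[0,0,0],[0,0,0],[0,0,0],[0,0,0],[0,0,0],[0,0,0]],"turn":[[0,0,0],[0,0,0],[0,0,0],[0,0,0],[0,0,0],[0,0,0],[0,0,0],[0,0,0],[0,0,0],[0,0,0]]}'
python3 -m pendant '{"gripper":[1,1,1,1,1,1,1,1,1,1,1,1],"delta_pos":[[0,0,40],[0,0,50],[0,0,55],[0,0,55],[-10,37,0],[-10,40,0],[-10,41,0],[-10,41,0],[-10,41,0],[-10,41,0],[-10,41,0],[0,0,0]],"turn":[[0,0,0],[0,0,0],[0,0,0],[0,0,0],[0,0,0],[0,0,0],[0,0,0],[0,0,0],[0,0,0],[0,0,0],[0,0,0],[0,0,0]]}'
```

```text
time_s: 41.42
position: [0.5139, -0.2619, 0.0696]
tcp_rot: [-0.0, 0.686, 0.728, -0.0]
ft_force: [-0.2, 0.8, 0.2]
opening: 0.955
finger_force: 0.0
time_s: 42.92
position: [0.4434, 0.0233, 0.27]
tcp_rot: [0.001, 0.684, 0.73, 0.0]
ft_force: [0.0, -0.8, 0.8]
opening: 1.001
finger_force: 0.0
```

```bash
python3 -m pendant '{"gripper":[1,1,1,1,1,1,1,1],"delta_pos":[[0,0,-40],[0,0,-40],[0,0,-40],[0,0,-40],[0,0,-24],[0,0,-8],[0,0,0],[0,0,0]],"turn":[[0,0,0],[0,0,0],[0,0,0],[0,0,0],[0,0,0],[0,0,0],[0,0,0],[0,0,0]]}'
python3 -m pendant '{"gripper":[0,0,0,0,0,0,0,0],"delta_pos":[[0,0,0],[0,0,0],[0,0,0],[0,0,0],[0,0,0],[0,0,0],[0,0,0],[0,0,0]],"turn":[[0,0,0],[0,0,0],[0,0,0],[0,0,0],[0,0,0],[0,0,0],[0,0,0],[0,0,0]]}' 25
```

```text
time_s: 43.92
position: [0.4448, 0.02, 0.0786]
tcp_rot: [0.001, 0.686, 0.728, 0.0]
ft_force: [-0.1, -0.8, 0.2]
opening: 1.001
finger_force: 0.0
time_s: 44.92
position: [0.4439, 0.0201, 0.0775]
tcp_rot: [-0.0, 0.686, 0.728, -0.0]
ft_force: [-1.2, -0.9, 1.1]
opening: 0.496
finger_force: 25.0
```

```bash
python3 -m pendant '{"gripper":[0,0,0,0,0,0,0,0,0,0,0,0],"delta_pos":[[0,0,20],[0,0,40],[0,0,40],[0,0,40],[0,0,40],[10,-47,0],[11,-51,0],[11,-51,0],[11,-51,0],[11,-51,0],[11,-51,0],[10,-50,0]],"turn":[[0,0,0],[0,0,0],[0,0,0],[0,0,0],[0,0,0],[0,0,0],[0,0,0],[0,0,0],[0,0,0],[0,0,0],[0,0,0],[0,0,0]]}'
python3 -m pendant '{"gripper":[0,0,0,0,0,0,0,0],"delta_pos":[[0,0,0],[0,0,-40],[0,0,-40],[0,0,-40],[0,0,-30],[0,0,-10],[0,0,0],[0,0,0]],"turn":[[0,0,0],[0,0,0],[0,0,0],[0,0,0],[0,0,0],[0,0,0],[0,0,0],[0,0,0]]}'
```

```text
time_s: 46.42
position: [0.519, -0.3336, 0.2571]
tcp_rot: [-0.0, 0.686, 0.728, -0.0]
ft_force: [1.2, -0.0, -0.9]
opening: 0.498
finger_force: 25.0
time_s: 47.42
position: [0.5198, -0.3321, 0.0991]
tcp_rot: [0.001, 0.686, 0.728, 0.0]
ft_force: [-0.3, 0.0, -1.0]
opening: 0.497
finger_force: 25.0
```

```bash
python3 -m pendant '{"gripper":[0,0,0,0,1,1,1,1,1,1],"delta_pos":[[0,0,-10],[0,0,-10],[0,0,0],[0,0,0],[0,0,0],[0,0,0],[0,0,0],[0,0,0],[0,0,0],[0,0,0]],"turn":[[0,0,0],[0,0,0],[0,0,0],[0,0,0],[0,0,0],[0,0,0],[0,0,0],[0,0,0],[0,0,0],[0,0,0]]}'
python3 -m pendant '{"gripper":[1,1,1,1,1,1,1,1,1,1,1,1],"delta_pos":[[0,0,40],[0,0,50],[0,0,55],[0,0,47],[-10,41,0],[-11,41,0],[-11,41,0],[-11,41,0],[-11,41,0],[-10,41,0],[-10,41,0],[0,0,0]],"turn":[[0,0,0],[0,0,0],[0,0,0],[0,0,0],[0,0,0],[0,0,0],[0,0,0],[0,0,0],[0,0,0],[0,0,0],[0,0,0],[0,0,0]]}'
python3 -m pendant '{"gripper":[1,1,1,1,1,1,1,1],"delta_pos":[[0,0,-40],[0,0,-40],[0,0,-40],[0,0,-40],[0,0,-24],[0,0,-8],[0,0,0],[0,0,0]],"turn":[[0,0,0],[0,0,0],[0,0,0],[0,0,0],[0,0,0],[0,0,0],[0,0,0],[0,0,0]]}'
python3 -m pendant '{"gripper":[0,0,0,0,0,0,0,0],"delta_pos":[[0,0,0],[0,0,0],[0,0,0],[0,0,0],[0,0,0],[0,0,0],[0,0,0],[0,0,0]],"turn":[[0,0,0],[0,0,0],[0,0,0],[0,0,0],[0,0,0],[0,0,0],[0,0,0],[0,0,0]]}' 25
```

```text
time_s: 48.68
position: [0.5189, -0.3319, 0.0776]
tcp_rot: [-0.0, 0.686, 0.728, -0.0]
ft_force: [-0.4, 0.4, 0.1]
opening: 0.984
finger_force: 0.0
time_s: 50.18
position: [0.4446, -0.0417, 0.2701]
tcp_rot: [0.001, 0.684, 0.73, 0.0]
ft_force: [-0.8, 0.2, -0.4]
opening: 1.0
finger_force: 0.0
time_s: 51.18
position: [0.4458, -0.0451, 0.0786]
tcp_rot: [0.001, 0.686, 0.728, 0.0]
ft_force: [0.1, -0.0, 0.3]
opening: 0.999
finger_force: 0.0
time_s: 52.18
position: [0.4449, -0.0449, 0.0775]
tcp_rot: [-0.0, 0.686, 0.728, -0.0]
ft_force: [-0.7, 0.5, 0.2]
opening: 0.511
finger_force: 25.0
```

```bash
python3 -m pendant '{"gripper":[0,0,0,0,0,0,0,0,0,0,0,0],"delta_pos":[[0,0,20],[0,0,40],[0,0,40],[0,0,40],[0,0,40],[10,-47,0],[11,-51,0],[11,-51,0],[11,-51,0],[11,-51,0],[11,-50,0],[11,-50,0]],"turn":[[0,0,0],[0,0,0],[0,0,0],[0,0,0],[0,0,0],[0,0,0],[0,0,0],[0,0,0],[0,0,0],[0,0,0],[0,0,0],[0,0,0]]}'
python3 -m pendant '{"gripper":[0,0,0,0,0,0,0,0],"delta_pos":[[0,0,0],[0,0,-40],[0,0,-40],[0,0,-40],[0,0,-30],[0,0,-10],[0,0,0],[0,0,0]],"turn":[[0,0,0],[0,0,0],[0,0,0],[0,0,0],[0,0,0],[0,0,0],[0,0,0],[0,0,0]]}'
```

```text
time_s: 53.68
position: [0.5211, -0.3975, 0.2571]
tcp_rot: [-0.0, 0.686, 0.728, -0.0]
ft_force: [1.9, 0.3, -0.0]
opening: 0.511
finger_force: 25.0
time_s: 54.68
position: [0.5218, -0.3962, 0.0992]
tcp_rot: [0.001, 0.686, 0.728, 0.0]
ft_force: [-0.0, 0.3, -0.6]
opening: 0.511
finger_force: 25.0
```

```bash
python3 -m pendant '{"gripper":[0,0,0,0,1,1,1,1,1,1],"delta_pos":[[0,0,-10],[0,0,-10],[0,0,0],[0,0,0],[0,0,0],[0,0,0],[0,0,0],[0,0,0],[0,0,0],[0,0,0]],"turn":[[0,0,0],[0,0,0],[0,0,0],[0,0,0],[0,0,0],[0,0,0],[0,0,0],[0,0,0],[0,0,0],[0,0,0]]}'
python3 -m pendant '{"gripper":[1,1,1,1,1,1,1,1,1,1,1],"delta_pos":[[0,0,40],[0,0,50],[0,0,55],[0,0,50],[-35,-30,0],[-40,-30,0],[-40,-30,0],[-40,-30,0],[-40,-30,0],[0,0,0],[0,0,0]],"turn":[[0,0,0],[0,0,0],[0,0,0],[0,0,0],[0,0,0],[0,0,0],[0,0,0],[0,0,0],[0,0,0],[0,0,0],[0,0,0]]}'
python3 - <<'E'
from h import *
t=eyes.camera("top")[:,:,::-1]; cv2.imwrite("pics/top8.png",t)
cv2.imwrite("pics/m8.png",cv2.resize(t[125:275,110:410],(800,400),interpolation=cv2.INTER_CUBIC))
E
```

```text
time_s: 55.92
position: [0.5209, -0.3959, 0.0776]
tcp_rot: [0.0, 0.686, 0.728, -0.0]
ft_force: [-0.3, 0.3, 0.6]
opening: 0.984
finger_force: 0.0
time_s: 57.3
position: [0.3265, -0.5454, 0.2725]
tcp_rot: [0.0, 0.686, 0.728, 0.0]
ft_force: [0.4, 0.1, -0.9]
opening: 0.997
finger_force: 0.0
```

View pics/m8.png

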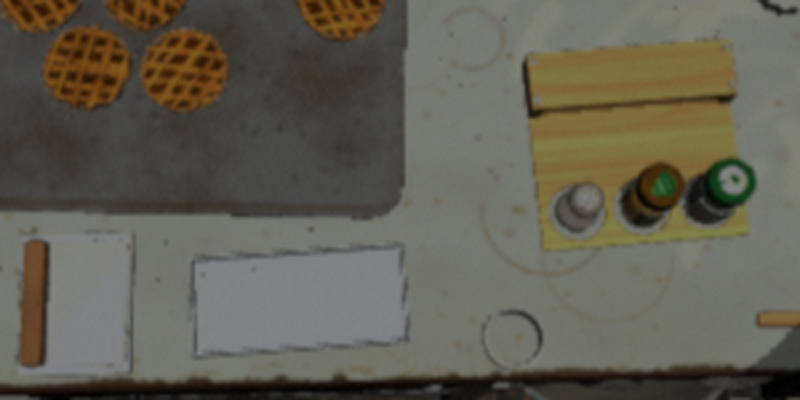

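The jars are upright in their wells and the scraper's grip is along the slab's far long side, at (35,302). I'll check this numerically.

```bash
python3 - <<'E'
from h import *
np.set_printoptions(precision=4,suppress=True)
a=cv2.imread("pics/top0.png");b=cv2.imread("pics/top8.png")
for n,(u,v) in dict(shaker=(329,200),b=(358,193),a=(384,192)).items():
    t=cv2.resize(a[v-11:v+11,u-11:u+11],None,fx=5,fy=5,interpolation=cv2.INTER_CUBIC); w=cv2.resize(b[v-19:v+19,u-19:u+19],None,fx=5,fy=5,interpolation=cv2.INTER_CUBIC)
    r=cv2.matchTemplate(w,t,cv2.TM_CCOEFF_NORMED); _,m,_,p=cv2.minMaxLoc(r); print(n,m,(np.array(p)/5-8)*2.2,"mm image right,down")
k=800/300; c=(np.float64([(25,240),(48,240),(44,366),(20,366)])+.5)/k-.5+[110,125]
print(fit([(51,-64,30),(27,-64,30),(27,64,30),(51,64,30)],c,[.43,.24,1.57]))
E
```

```text
shaker 0.9703348278999329 [ 0.   -1.76] mm image right,down
b 0.8206983208656311 [ 0.   -0.44] mm image right,down
a 0.997494637966156 [0. 0.] mm image right,down
(array([0.4308, 0.2412, 1.579 ]), np.float64(0.460627958332655))
```

Everything is within about 3 mm, so I'm handing the job in.

```bash
python3 -c "
from plant import env
print(env.job_done())"
```

```text
the job is handed in; nothing more can be done
None
```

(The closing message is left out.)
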